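# Eject a pressed tile through the guard window and push it onto the ware board

## Task

The bench tile press has a pressed tile still down in its die: reach through the window in the guard and press the ejector lever fully down with the fingertips, without touching the guard. Then, leaving the lever down, push the raised tile sideways off the die onto the ware board until it lies flat and wholly on the board, without touching the tile already there. Only press and push, lifting nothing, and leave the other things as they are.

Things in the scene. Friction and masses are not known exactly. Their poses are not given: they have to be found in the camera images.
- press: Blue bench screw press for tiles, fixed. Origin on the bench under the centre of the die; z up; +y runs from the die to the guarded lever, -y from the die to the ware board. Bed plate y -105 to +310, x -100 to +210 mm, 18 mm thick. Arm swung aside: column 40 mm thick at x +165, y 0; arm and screw over x +140 to +320, y +40 to -230 mm, up to 255 mm high.
- die_top (a point): Centre of the die cavity at the height of the die table's top, 110 mm above the bench; axes as the press. The steel die table is 190 x 190 mm with a 100 mm square cavity in the middle, so a flat strip 45 mm wide lies on each side of the cavity.
- guard: Fixed grey sheet guard with barred sides over the ejector lever, part of the press, same origin and axes as press. Covers x -85 to +85, y +130 to +300 mm; its top is 120 mm above the bench (rolled rim of the window 122 mm). Must not be touched.
- window (a point): Centre of the rectangular window in the top of the guard, at the height of the guard's top. The window is 84 mm along the press's x and 72 mm along its y; the rolled rim takes 2 mm of that on each side.
- pad_top (a point): Centre of the top of the ejector lever's flat steel press pad, 44 mm along x by 40 mm along y, seen through the window just below it. The pad starts about 8 mm below the guard's top and goes down 30 mm when pressed fully, nearly straight down. Needs about 8 to 12 N; the point moves with the lever.
- ejector (a joint): Angle of the ejector lever, rad: 0 = up (start), 0.262 = fully down at its stop, 115 mm from pivot to pad. It stays where it is left. Pressed down it raises the punch under the tile by 20 mm, so that the underside of the tile comes 2 to 3 mm above the die table.
- tile: The pressed terracotta tile in the die, 97 x 97 x 14 mm, 0.2 to 0.4 kg, loose and stiff. Origin at the centre of its underside, z up, sides along its x and y. At the start its top lies 3 mm below the die table's top.
- board_top (a point): Centre of the top of the plywood ware board, fixed, 150 mm along x by 300 mm along y, lying on the press's shelf at the -y side of the die table with a 2 mm gap; its top is 2 mm lower than the die table. Axes as the press; the die end of the board is at y +150 mm. It may be offset a little along x from the die.
- first_tile: An equal tile already on the far (-y) end of the board, loose. Origin at the centre of its underside. Leave it untouched.
- brush: Hand brush, 190 mm long, lying on the bench on the robot's side of the board. Bystander. Origin underneath.
- tin: Round tin, 60 mm across and 85 mm high, standing on the bench beyond the guard. Bystander. Origin at the centre of its underside.
- tamper: Small wooden hand tamper, foot 60 x 60 mm, 105 mm high, standing on the bench beyond the guard. Bystander. Origin at the centre of its underside.
There are look-alikes about, which are no part of the job. What is shaped like the tile but green or white is not meant.

How it is judged (in metres and radians):
On the way:
1. the ejector lever is pressed fully down by the fingers while the tile is over the die (value of joint ejector above 0.245 rad and horizontal distance between tile and die_top below 0.01 m and contact force between the fingers and tile below 0.5 N and contact force between the fingers and ejector above 0.5 N), for 0.2 s.
At the end, for the whole second after the job is handed in: The tile lies at rest and flat on the ware board, wholly on it to within 2.5 mm (its centre at least 46 mm in from the die end and within 29 mm of the board's centre line), not touching the first tile, and the ejector lever is still down (above 0.235 rad) (y of tile in the frame of board_top below 0.104 m and x of tile in the frame of board_top between -0.029 and 0.029 m and z of tile in the frame of board_top between -0.003 and 0.003 m and angle between tile's own z axis and vertical below 0.04 rad and linear speed of tile below 0.01 m/s and contact force between tile and first_tile below 0.1 N and value of joint ejector above 0.235 rad).
It fails at once if the guard is touched (over 0.5 N) (contact force between guard and anything else above 0.5 N).
It fails at once if the tile is lifted more than 10 mm above the die table (z of tile in the frame of die_top above 0.01 m).
It fails at once if the tile is tipped up by more than 0.2 rad (angle between tile's own z axis and vertical above 0.2 rad).
It fails at once if the first tile is moved by more than 5 mm or touched (distance of first_tile from where it was at the start of the episode above 0.005 m or contact force between first_tile and the fingers above 0.5 N or contact force between first_tile and tile above 0.5 N).
It fails at once if the brush, tin or tamper is moved by more than 15 mm (distance of any of brush, tin, tamper from where it was at the start of the episode above 0.015 m).
It also fails if it takes over 53 s, if anything falls off the work surface, if the arm or the gripper's body presses on something with over 40 N, if the wrist force passes 120 N, or if a joint passes its speed limit or range.

## Robot

A 6-joint arm with a two-finger parallel gripper is mounted at the origin on the work surface. World frame = base frame: x ahead of the robot, y to its left, z up, the work surface at z = 0. Lengths are in m, angles in degrees, forces in N, time in s.
With the tool pointing down it reaches from about 0.3 to 0.75 m from the base axis. Payload 8.5 kg.
Tool frame: the origin (TCP) lies on the centre line of the jaws, within the pads' length; the fingertips stand env.tcp_to_tips ahead of it and the grasp point (between the pads) lies 8 mm behind it (env.tcp_to_tips is the distance from the TCP to the fingertips, in m); z points along the fingers, y is the direction in which the jaws open and shut (so a half turn about z gives the same grasp; the last joint's range is limited). The gripper opens to 85 mm and grips with 20 to 120 N. Pads are 22 mm wide; open, the fingers measure 114 mm over their backs; the gripper's body (76 mm by 85 mm) begins 54 mm behind the grasp point. The pads swing forward as they close: fully open they stand 13 mm farther back than shut.
Start: joints at [60.086, 21.807, 74.336, -0, 83.858, -12.336], TCP at [0.166, 0.524, 0.242] pointing down, gripper open.
Joint ranges: [-178.18, 178.18], [-50.72, 133.34], [12.68, 142.11], [-81.47, 261.47], [9.98, 163.14], [-165.26, 165.26]. Speed limits (degrees/s): [136.94, 136.94, 180, 180, 180, 180].

## Interface

Orientations are given as a 3x3 rotation matrix whose columns are the frame's x, y, z axes.
In Python, from rig import env gives the robot as it stands. The module is installed in compiled form; this text tells all that it offers.
- The arm moves only by the tool carry_out, never from a script. Its argument "rows" is a list of rows, each an object of numbers: "tx", "ty", "tz": the shift along the tool's x, y, z in cm; "yaw": the turn about the tool's z in rad. In form: [{"tx": .., "ty": .., "tz": .., "yaw": ..}, ...]. A call has 1 to 12 rows; each row shifts and turns the pose as measured when the row begins, along the tool's axes as they then stand; what a row does not reach is not made up. A row lasts 1/10 s, in which the tool goes at most 50 mm and 8.59 degrees, less where a joint would pass 70% of its speed; a pose out of reach is approached as far as the arm can. A call is refused whole if a number of a shift passes 5 or a number of a turn 0.15, either way. A call with a gripper value outside its range is refused whole. "jaw" is the closure, from -1 (fully open) to 1 (shut), set as the call begins (left out, the last holds). The fingers move at their own pace and stop on an object; "squeeze" is the grip in N (left out, the last holds). Time passes only in rows, so rows that do not move let the fingers close. It gives the time, the measured TCP pose, the force and the opening at its end, in the units of the state.
- env.observe(): the state, without advancing time (a new reading comes with each control period).
- env.get_image(name): name is "side" or "top"; returns the picture (480x640x3 uint8, red, green, blue); there is no depth.
- env.camera_params(name): a dict with "vertical_fov" (degrees; the focal length in pixels is half the picture's height over the tangent of half this angle, whatever the lens; pixels are square), "cx", "cy" (the principal point, pixels), "view" (4x4, takes a point from world to camera coordinates). Camera axes: x right, y up, looking along -z (the intrinsics and any distortion apply to the point x, -y, -z); pixel columns grow to the right and rows downward; lengths in m; the calibration is good to about 2 mm. A picture is of the moment at which its call begins. camera_params takes no time and is no camera call.
- env.close_job(): hands the job in, once; it reports no verdict.
The state is a dict: "time_s": time; "q": joint angles; "qvel": joint speeds; "joint_efforts": joint torques, N m; "position": TCP position; "tool_rot": TCP orientation; "ft_force": force on the tool from outside, world axes, zero at the start; "wrist_torque": the same for the moment, N m; "grip_width": finger opening in m.
Only numpy, scipy, OpenCV 4.12 (cv2) and the standard library are available. Lean on these libraries where they do the work, as an engineer would, in place of code of your own. Each camera call takes 0.05 s, during which the arm holds its last target. There are 200 camera calls.

## Working session

There is one attempt and no reset: what is moved stays moved. The work goes in short steps, Python scripts to look and compute and a tool call to move; the robot and the scene stay as the last step left them, time stands still between calls to the robot, and variables do not carry over. Pictures are saved under pics/ and viewed, about 8 in all and at most 12, crops included, and the job is handed in when it is done.

Besides the shell and the picture viewer there is one more tool, called after "Emit:" by a JSON object that holds its "api" and its "payload", one argument or row to a line. carry_out: Moves the arm, as the interface text tells. Its arguments: {"type":"object","properties":{"rows":{"type":"array","items":{"type":"object","properties":{"tx":{"type":"number"},"ty":{"type":"number"},"tz":{"type":"number"},"yaw":{"type":"number"}}}},"jaw":{"type":"number"},"squeeze":{"type":"number"}},"required":["rows"]}

```bash
mkdir -p pics; python3 - <<'E'
from rig import env
import cv2,numpy as np
np.set_printoptions(precision=4,suppress=True)
for n in("side","top"):
    im=env.get_image(n);cv2.imwrite(f"pics/{n}0.png",im[:,:,::-1]);p=env.camera_params(n);print(n,p)
s=env.observe();print(s["position"],s["tool_rot"],s["ft_force"],s["grip_width"],env.tcp_to_tips,s["time_s"])
E
```

```text
side {'vertical_fov': 48.60670238095692, 'cx': 320.5456752896132, 'cy': 238.32160154627874, 'view': array([[ 0.8942, -0.4471,  0.0209, -0.4578],
       [ 0.2667,  0.5697,  0.7774, -0.2061],
       [-0.3594, -0.6896,  0.6287, -1.2059],
       [ 0.    ,  0.    ,  0.    ,  1.    ]])}
top {'vertical_fov': 52.68940716185249, 'cx': 328.11767859091873, 'cy': 241.51833078630898, 'view': array([[-0.0128, -0.9997, -0.0201,  0.0306],
       [ 0.9818, -0.0163,  0.1892, -0.5169],
       [-0.1894, -0.0173,  0.9817, -1.3769],
       [ 0.    ,  0.    ,  0.    ,  1.    ]])}
[0.166  0.5241 0.2418] [[-0.9533  0.302  -0.0007]
 [ 0.302   0.9533 -0.0011]
 [ 0.0003 -0.0013 -1.    ]] [ 0.493  -0.892  -0.0294] 0.08552567556928108 0.011 0.1
```

View pics/top0.png

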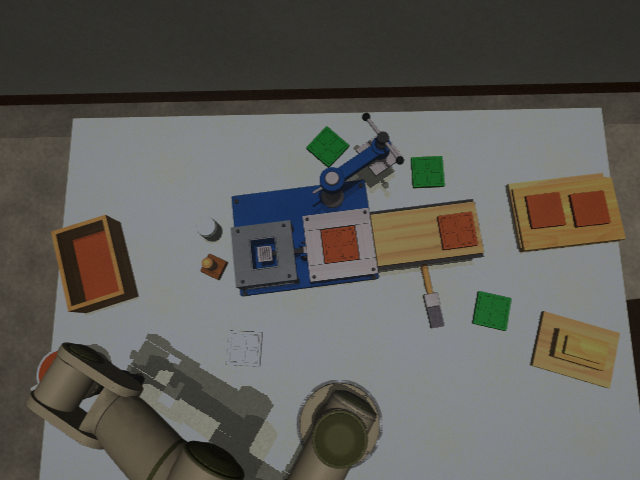

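View pics/side0.png

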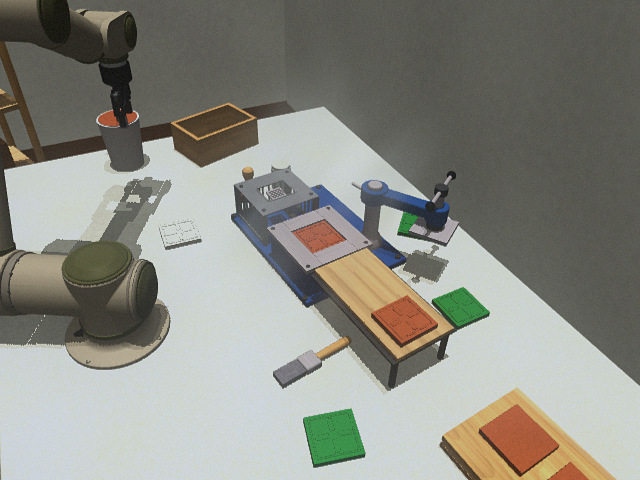

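The top view shows the guard window at about (264,253), the tile in its die at (340,244), and the board to the right with the first tile at (458,231). The side view agrees, with the window at (275,190), the die at (322,235) and the first tile at (404,318). Next I'll measure these.

```bash
cat > h.py <<'E'
from rig import env
import cv2,numpy as np
np.set_printoptions(precision=4,suppress=True)
def ray(n,uv,z):
    p=env.camera_params(n);f=240/np.tan(np.radians(p["vertical_fov"])/2)
    V=p["view"];R=V[:3,:3];c=-R.T@V[:3,3]
    uv=np.atleast_2d(uv).astype(float)
    d=np.c_[(uv[:,0]-p["cx"])/f,-(uv[:,1]-p["cy"])/f,-np.ones(len(uv))]@R
    return c+d*((z-c[2])/d[:,2])[:,None]
def red(im):
    h=cv2.cvtColor(im,cv2.COLOR_RGB2HSV)
    return cv2.inRange(h,(3,130,70),(13,255,255))
def blob(m,near,amin=200):
    cs,_=cv2.findContours(m,cv2.RETR_EXTERNAL,cv2.CHAIN_APPROX_NONE)
    cs=[c for c in cs if cv2.contourArea(c)>amin]
    return min(cs,key=lambda c:np.hypot(*(np.array(cv2.minAreaRect(c)[0])-near)))
def rect(n,c,z):
    P=ray(n,c[:,0,:],z)[:,:2];r=cv2.minAreaRect((P*1000).astype(np.float32))
    return np.array(r[0])/1000,np.array(r[1]),r[2]
E
python3 - <<'E'
from h import *
for n,a,b in(("top",(340,244),(458,231)),("side",(322,235),(404,318))):
    im=cv2.imread(f"pics/{n}0.png")[:,:,::-1].copy();m=red(im)
    print(n,"tile",rect(n,blob(m,a),.107),"first",rect(n,blob(m,b),.122))
    h=cv2.cvtColor(im,cv2.COLOR_RGB2HSV)
    for u in ((264,253),(250,235),(310,230),(400,240),(300,250)) if n=="top" else ((275,190),(252,190),(285,235),(360,290)): print(u,h[u[1],u[0]],end=";")
    x0,y0=(225,180) if n=="top" else (225,150)
    w,hh=(265,130) if n=="top" else (230,220)
    k=3 if n=="top" else 2.7
    cv2.imwrite(f"pics/{n}0c.png",cv2.resize(im[y0:y0+hh,x0:x0+w,::-1],None,fx=k,fy=k,interpolation=cv2.INTER_CUBIC))
E
```

```text
top tile (array([ 0.4987, -0.0097]), array([96.0104, 97.1861]), 6.309052467346191) first (array([ 0.5293, -0.3393]), array([98.2558, 97.9982]), 6.9629998207092285)
(264, 253) [170   9  85];(250, 235) [105  12  83];(310, 230) [162  16  80];(400, 240) [ 19 121 135];(300, 250) [120  17  44];side tile (array([ 0.4997, -0.0076]), array([93.9806, 92.748 ]), 6.378273010253906) first (array([ 0.5309, -0.3387]), array([97.3571, 96.6037]), 6.997639179229736)
(275, 190) [150   5 104];(252, 190) [105  16 131];(285, 235) [168   8 167];(360, 290) [ 20  99 204];
```

View pics/top0c.png

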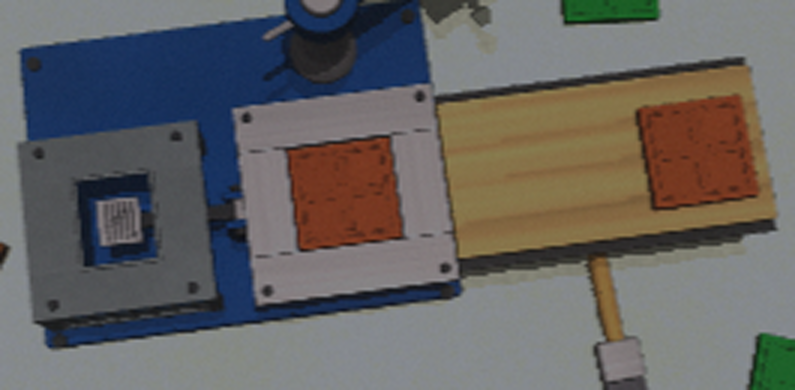

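View pics/side0c.png

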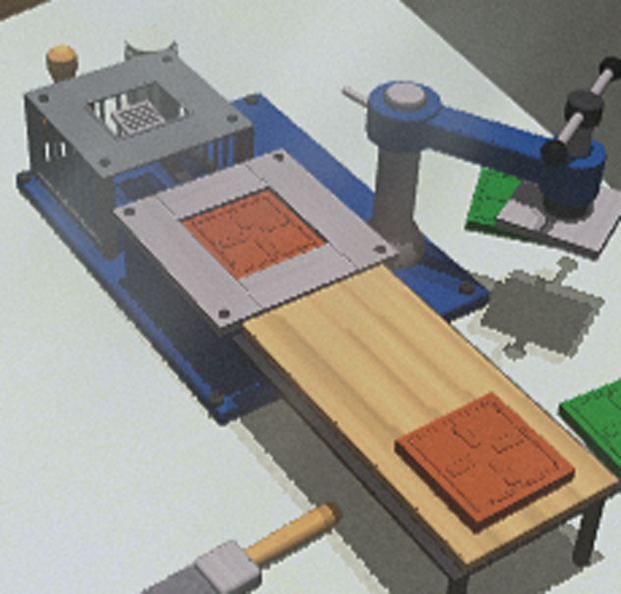

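Both crops show the guard, window and pad clearly, along with the die table, tile, board and first tile. I'll turn the corner pixels into positions.

```bash
python3 - <<'E'
from h import *
T=lambda a:np.array(a)/3+np.array([225,180])
S=lambda a:np.array(a)/2.7+np.array([225,150])
def rep(name,n,uv,z):
    P=ray(n,uv,z)[:,:2]; c=P.mean(0); e=np.roll(P,-1,0)-P
    print(name,n,c,"sides",np.hypot(*e.T)*1000,"dirs",np.degrees(np.arctan2(e[:,1],e[:,0])))
    if 'board' in name or 'win' in name or 'pad' in name:print(P.tolist())
rep("win","top",T([(77,180),(153,173),(160,262),(85,268)]),.12)
rep("guard","top",T([(20,143),(196,121),(216,300),(38,322)]),.12)
rep("die","top",T([(235,108),(432,84),(460,280),(256,305)]),.11)
rep("pad","top",T([(97,201),(136,198),(139,243),(99,246)]),.112)
rep("board","top",T([(438,101),(745,66),(775,220),(462,258)]),.108)
rep("win","side",S([(86,105),(151,82),(190,115),(122,137)]),.12)
rep("guard","side",S([(24,95),(170,47),(256,126),(104,177)]),.12)
rep("die","side",S([(114,210),(273,151),(399,252),(222,330)]),.11)
rep("board","side",S([(385,266),(620,482),(465,566),(243,325)]),.108)
E
```

```text
win top [0.4727 0.1994] sides [71.42   84.3399 69.6024 83.5415] dirs [ -85.5967 -175.1538   93.718     6.1007]
[[0.5116936718052035, 0.23904329296195714], [0.5171770446067868, 0.1678340790285187], [0.43313865383814076, 0.16070887293246147], [0.42862528225359253, 0.23016481517983423]]
guard top [0.4727 0.2007] sides [166.8433 170.343  164.7256 170.0532] dirs [ -83.6854 -173.6802   96.2091    7.0334]
die top [ 0.4971 -0.012 ] sides [188.4895 188.6874 190.1297 188.7489] dirs [ -83.8687 -173.7657   96.1486    5.7364]
pad top [0.4727 0.2015] sides [36.7248 42.8383 37.4382 42.7686] dirs [ -86.4736 -175.6828   93.4257    3.3629]
[[0.4928846000024334, 0.22131086598268726], [0.4951434930885441, 0.1846555598136937], [0.45242678345745607, 0.18143077969677016], [0.4501896930200684, 0.2188020415768245]]
board top [ 0.5245 -0.256 ] sides [293.3881 149.5235 293.2536 151.631 ] dirs [ -84.3251 -173.2849   96.0863    6.7543]
[[0.5847731735415056, -0.10120662763245107], [0.6137847543266435, -0.3931567698847265], [0.4652869884492441, -0.41064098275835176], [0.43419457067455214, -0.11904033632462886]]
win side [0.4752 0.2031] sides [77.0758 72.9113 76.4666 68.144 ] dirs [   8.8154  -80.986  -174.7643   99.6656]
[[0.4313567211138149, 0.23200869009266745], [0.5075220856232349, 0.24382064888811694], [0.518945501090332, 0.1718098351594486], [0.4427979521671934, 0.16483201572208062]]
guard side [0.4767 0.2029] sides [173.6514 172.6861 168.5125 165.5371] dirs [   7.6932  -84.3    -174.7032   97.4441]
die side [ 0.4976 -0.0112] sides [177.7857 189.5659 189.9752 191.6317] dirs [   7.0126  -80.3196 -172.3113   96.0101]
board side [ 0.5262 -0.258 ] sides [297.0799 150.215  296.8728 149.3918] dirs [ -83.7965 -173.9874   96.0447    6.0914]
[[0.584642707607591, -0.10239279921685751], [0.6167451019607739, -0.39773308472333846], [0.4673564651144538, -0.41346776944194696], [0.4360943830538901, -0.11824553887612232]]
```

Emit:
{"api": "carry_out", "payload": {
  "rows": [
    {"tx": -4.2, "ty": -2.3},
    {"tx": -4.2, "ty": -2.3},
    {"tx": -4.2, "ty": -2.3},
    {"tx": -4.2, "ty": -2.3},
    {"tx": -4.2, "ty": -2.3},
    {"tx": -4.2, "ty": -2.3},
    {"tx": -4.2, "ty": -2.3},
    {"tx": -4.2, "ty": -2.3},
    {"tx": 0, "ty": 0},
    {"yaw": 0.14},
    {"yaw": 0.14},
    {"yaw": 0.14}
  ],
  "jaw": 1,
  "squeeze": 30
}}

```text
validation failed for argument at $.ro...
```

Emit:
{"api": "carry_out", "payload": {
  "rows": [
    {"yaw": 0.14},
    {"yaw": 0.14},
    {"yaw": 0.14},
    {"yaw": 0.14},
    {"yaw": 0.14},
    {"yaw": 0}
  ]
}}

```text
validation failed for argument at $.ro...
```

```bash
cat >> h.py <<'E'
def to(x,y,z,ang=6.2):
    s=env.observe();R=s["tool_rot"];d=R.T@(np.array([x,y,z])-s["position"])*100
    a=np.degrees(np.arctan2(R[1,1],R[0,1]))
    print("t",s["time_s"],"pos",s["position"],"yang",a,"F",s["ft_force"],"w",s["grip_width"],"zax",R[:,2])
    print("cm",d,"yaw",np.radians((a-ang+90)%180-90))
E
python3 -c "
from h import *
to(.4737,.2015,.18)"
```

```text
t 0.1 pos [0.166  0.5241 0.2418] yang 72.42147174971848 F [ 0.493  -0.892  -0.0294] w 0.08552567556928108 zax [-0.0007 -0.0011 -1.    ]
cm [-39.0794 -21.4522   6.1939] yaw 1.1557827175489979
```

Emit:
{"api": "carry_out", "payload": {
  "rows": [
    {"tx": -4.2, "ty": -2.3, "tz": 0, "yaw": 0},
    {"tx": -4.2, "ty": -2.3, "tz": 0, "yaw": 0},
    {"tx": -4.2, "ty": -2.3, "tz": 0, "yaw": 0},
    {"tx": -4.2, "ty": -2.3, "tz": 0, "yaw": 0},
    {"tx": -4.2, "ty": -2.3, "tz": 0, "yaw": 0},
    {"tx": -4.2, "ty": -2.3, "tz": 0, "yaw": 0},
    {"tx": -4.2, "ty": -2.3, "tz": 0, "yaw": 0},
    {"tx": -4.2, "ty": -2.3, "tz": 0, "yaw": 0},
    {"tx": 0, "ty": 0, "tz": 0, "yaw": 0.14},
    {"tx": 0, "ty": 0, "tz": 0, "yaw": 0.14},
    {"tx": 0, "ty": 0, "tz": 0, "yaw": 0.14},
    {"tx": 0, "ty": 0, "tz": 0, "yaw": 0.14}
  ],
  "jaw": 1,
  "squeeze": 30
}}

```text
time_s: 1.3
position: [0.4403, 0.2347, 0.2373]
tool_rot: [[-0.634, 0.773, -0.007], [0.773, 0.634, -0.004], [0.001, -0.009, -1.0]]
ft_force: [-0.7, -0.8, -0.8]
grip_width: -0.0001
```

```bash
python3 -c "
from h import *
to(.4737,.2015,.18)"
```

```text
t 1.3 pos [0.4403 0.2347 0.2373] yang 39.37988291415782 F [-0.6633 -0.8279 -0.8387] w -5.217066992802109e-05 zax [-0.0075 -0.0045 -1.    ]
cm [-4.6968  0.5256  5.7193] yaw 0.5790982022782649
```

Emit:
{"api": "carry_out", "payload": {
  "rows": [
    {"tx": -2.3, "ty": 0.3, "tz": 0, "yaw": 0},
    {"tx": -2.3, "ty": 0.3, "tz": 0, "yaw": 0},
    {"tx": 0, "ty": 0, "tz": 0, "yaw": 0.145},
    {"tx": 0, "ty": 0, "tz": 0, "yaw": 0.145},
    {"tx": 0, "ty": 0, "tz": 0, "yaw": 0.145},
    {"tx": 0, "ty": 0, "tz": 0, "yaw": 0.145},
    {"tx": 0, "ty": 0, "tz": 0, "yaw": 0}
  ]
}}

```text
time_s: 2.0
position: [0.4744, 0.201, 0.2347]
tool_rot: [[-0.084, 0.996, -0.013], [0.996, 0.084, -0.005], [-0.004, -0.014, -1.0]]
ft_force: [0.0, 0.7, -0.4]
grip_width: 0.0001
```

```bash
python3 -c "
from h import *
to(.4737,.2015,.16)
for n in('side','top'):
    im=env.get_image(n)
    x0,y0=(215,170) if n=='top' else (195,60)
    cv2.imwrite(f'pics/{n}1.png',cv2.resize(im[y0:y0+180,x0:x0+200,::-1],None,fx=3,fy=3))
a=cv2.imread('pics/side1.png');b=cv2.imread('pics/top1.png');cv2.imwrite('pics/j1.png',cv2.resize(np.hstack([a,b]),(800,360)))
"
```

```text
t 2.0 pos [0.4744 0.201  0.2347] yang 4.799703592219573 F [ 0.012   0.6789 -0.4022] w 5.46685380345671e-05 zax [-0.0134 -0.0055 -0.9999]
cm [0.0854 0.0398 7.4699] yaw -0.02443978281961766
```

View pics/j1.png

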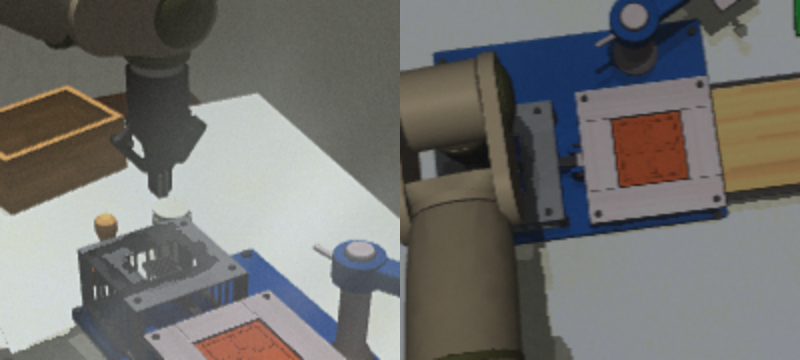

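The side view shows the closed fingertips over the window, with the knuckles only widening about 40 mm above the tips. I'm going down in stages.

Emit:
{"api": "carry_out", "payload": {
  "rows": [
    {"tx": 0.05, "ty": 0.02, "tz": 2, "yaw": -0.024},
    {"tx": 0, "ty": 0, "tz": 2, "yaw": 0},
    {"tx": 0, "ty": 0, "tz": 2, "yaw": 0},
    {"tx": 0, "ty": 0, "tz": 2, "yaw": 0},
    {"tx": 0, "ty": 0, "tz": 0.8, "yaw": 0},
    {"tx": 0, "ty": 0, "tz": 0, "yaw": 0}
  ]
}}

```text
time_s: 2.7
position: [0.4737, 0.2014, 0.1445]
tool_rot: [[-0.135, 0.991, -0.011], [0.991, 0.135, -0.005], [-0.003, -0.012, -1.0]]
ft_force: [-0.2, 0.4, 0.1]
grip_width: 0.0001
```

```bash
python3 -c "
from h import *
to(.4737,.2015,.09)
for n in('side','top'):
    im=env.get_image(n)
    x0,y0=(215,170) if n=='top' else (195,100)
    cv2.imwrite(f'pics/{n}2.png',cv2.resize(im[y0:y0+130,x0:x0+150,::-1],None,fx=4,fy=4))
"
```

```text
t 2.7 pos [0.4737 0.2014 0.1445] yang 7.7362143976056075 F [-0.1902  0.4039  0.1468] w 0.0001490614140125482 zax [-0.0112 -0.005  -0.9999]
cm [0.0252 0.0611 5.45  ] yaw 0.026811999254759095
```

View pics/side2.png

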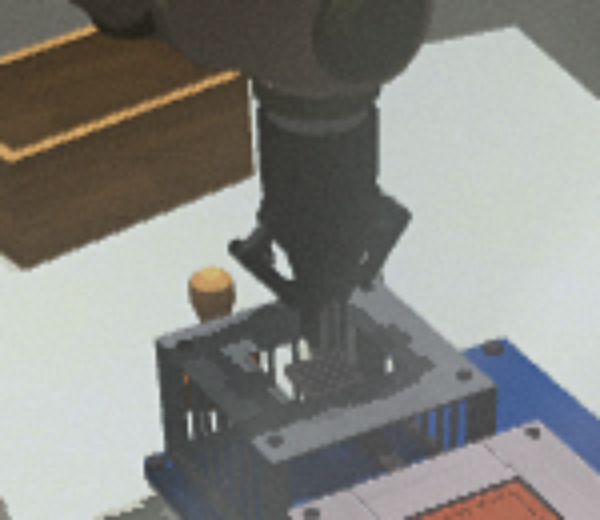

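The tips are centred over the pad with room around the window. I'll press down gradually.

Emit:
{"api": "carry_out", "payload": {
  "rows": [
    {"tx": 0, "ty": 0, "tz": 0.8, "yaw": 0},
    {"tx": 0, "ty": 0, "tz": 0.8, "yaw": 0},
    {"tx": 0, "ty": 0, "tz": 0.5, "yaw": 0},
    {"tx": 0, "ty": 0, "tz": 0.5, "yaw": 0},
    {"tx": 0, "ty": 0, "tz": 0.5, "yaw": 0}
  ]
}}

```text
time_s: 3.3
position: [0.4754, 0.203, 0.1164]
tool_rot: [[-0.135, 0.991, -0.002], [0.991, 0.135, -0.0], [-0.0, -0.002, -1.0]]
ft_force: [-4.7, 5.5, 11.2]
grip_width: -0.0002
```

Emit:
{"api": "carry_out", "payload": {
  "rows": [
    {"tx": 0.02, "ty": 0, "tz": 0.5, "yaw": 0},
    {"tx": 0.02, "ty": 0, "tz": 0.5, "yaw": 0},
    {"tx": 0, "ty": 0, "tz": 0.5, "yaw": 0}
  ]
}}

```text
time_s: 3.6
position: [0.4751, 0.2047, 0.1032]
tool_rot: [[-0.136, 0.991, 0.0], [0.991, 0.136, 0.002], [0.002, 0.0, -1.0]]
ft_force: [-3.6, 1.0, 10.0]
grip_width: 0.0002
```

Emit:
{"api": "carry_out", "payload": {
  "rows": [
    {"tx": -0.1, "ty": 0, "tz": 0.5, "yaw": 0},
    {"tx": -0.1, "ty": 0, "tz": 0.5, "yaw": 0},
    {"tx": 0, "ty": 0, "tz": 0.4, "yaw": 0}
  ]
}}

```text
time_s: 3.9
position: [0.4753, 0.2051, 0.0929]
tool_rot: [[-0.137, 0.991, 0.004], [0.991, 0.136, 0.007], [0.006, 0.005, -1.0]]
ft_force: [-16.8, -7.3, 56.5]
grip_width: -0.0001
```

The force jumped to 56 N at the depth predicted for the stop (0.093 m). I'll hold there briefly with a light press.

Emit:
{"api": "carry_out", "payload": {
  "rows": [
    {"tx": 0, "ty": 0, "tz": 0.05, "yaw": 0},
    {"tx": 0, "ty": 0, "tz": 0.1, "yaw": 0},
    {"tx": 0, "ty": 0, "tz": 0.1, "yaw": 0},
    {"tx": 0, "ty": 0, "tz": 0.1, "yaw": 0},
    {"tx": 0, "ty": 0, "tz": 0.1, "yaw": 0}
  ]
}}

```text
time_s: 4.4
position: [0.4752, 0.2051, 0.0937]
tool_rot: [[-0.138, 0.99, 0.009], [0.99, 0.138, 0.006], [0.005, 0.01, -1.0]]
ft_force: [-4.0, -1.6, 14.0]
grip_width: -0.0001
```

```bash
python3 -c "
from h import *
to(.4737,.2015,.09)
for n in('side','top'):
    im=env.get_image(n)
    cv2.imwrite(f'pics/{n}3f.png',im[:,:,::-1])
    x0,y0=(215,170) if n=='top' else (225,130)
    cv2.imwrite(f'pics/{n}3.png',cv2.resize(im[y0:y0+150,x0:x0+190,::-1],None,fx=4,fy=4))
"
```

```text
t 4.4 pos [0.4752 0.2051 0.0937] yang 7.945899375961102 F [-3.9633 -1.5651 13.965 ] w -0.00014651387370927176 zax [ 0.0088  0.0063 -0.9999]
cm [-0.3344 -0.2015  0.3619] yaw 0.030471692519035566
```

View pics/side3.png

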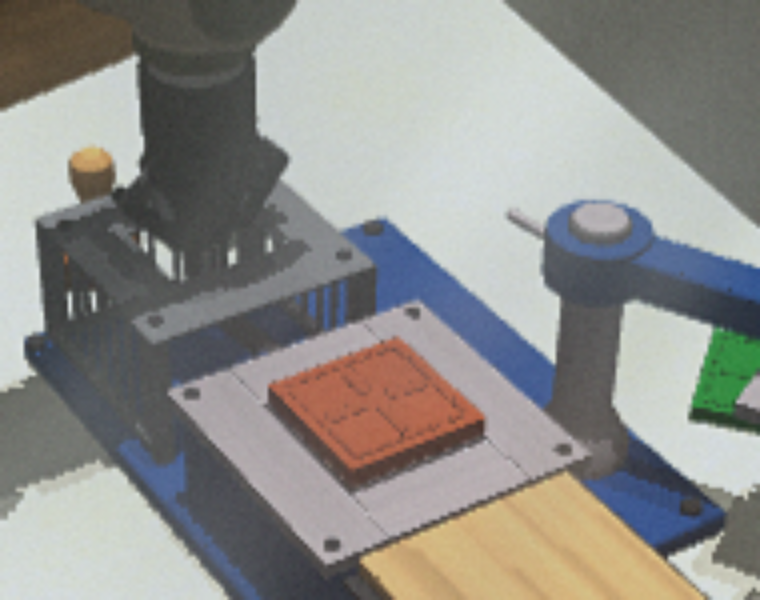

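The tile stands fully raised above the die table. I'll press firmly once more to be sure, then retreat straight up.

Emit:
{"api": "carry_out", "payload": {
  "rows": [
    {"tx": 0, "ty": 0, "tz": 0.2, "yaw": 0},
    {"tx": 0, "ty": 0, "tz": 0.2, "yaw": 0},
    {"tx": 0, "ty": 0, "tz": 0.2, "yaw": 0},
    {"tx": 0, "ty": 0, "tz": 0.2, "yaw": 0}
  ]
}}

```text
time_s: 4.9
position: [0.4752, 0.2051, 0.0934]
tool_rot: [[-0.14, 0.99, 0.015], [0.99, 0.14, 0.006], [0.004, 0.016, -1.0]]
ft_force: [-8.5, -1.7, 23.7]
grip_width: 0.0003
```

Emit:
{"api": "carry_out", "payload": {
  "rows": [
    {"tx": 0, "ty": 0, "tz": -0.5, "yaw": 0},
    {"tx": 0, "ty": 0, "tz": -1, "yaw": 0},
    {"tx": 0, "ty": 0, "tz": -1.5, "yaw": 0},
    {"tx": 0, "ty": 0, "tz": -2, "yaw": 0},
    {"tx": 0, "ty": 0, "tz": -3, "yaw": 0},
    {"tx": 0, "ty": 0, "tz": -3, "yaw": 0},
    {"tx": 0, "ty": 0, "tz": 0, "yaw": 0}
  ]
}}

```text
time_s: 5.6
position: [0.4735, 0.2044, 0.209]
tool_rot: [[-0.14, 0.99, 0.015], [0.99, 0.14, 0.006], [0.004, 0.016, -1.0]]
ft_force: [0.5, 0.7, 0.5]
grip_width: 0.0
```

```bash
python3 -c "
from h import *
im=cv2.imread('pics/side3f.png')[:,:,::-1].copy()
print(rect('side',blob(red(im),(325,230)),.1265))
im=env.get_image('top');cv2.imwrite('pics/top4f.png',im[:,:,::-1])
print(rect('top',blob(red(im),(340,244)),.1265))
# behind tile: press y +75
u=np.radians(6.2);ex=np.array([np.cos(u),np.sin(u)]);ey=np.array([-ex[1],ex[0]])
p=np.array([.4985,-.0095])+.078*ey;print(p)
to(p[0],p[1],.16)
"
```

```text
(array([ 0.4991, -0.0087]), array([94.3994, 95.2734]), 6.45793342590332)
(array([ 0.4985, -0.0091]), array([95.8146, 96.3242]), 6.604604244232178)
[0.4901 0.068 ]
t 5.65 pos [0.4727 0.2043 0.2071] yang 8.069101248608236 F [ 1.4654  0.472  -0.0702] w -6.63583620198611e-05 zax [ 0.0121  0.0053 -0.9999]
cm [-13.7462  -0.2542   4.6592] yaw 0.03262197084135072
```

Emit:
{"api": "carry_out", "payload": {
  "rows": [
    {"tx": -3.4, "ty": -0.05, "tz": 0, "yaw": 0.015},
    {"tx": -3.4, "ty": -0.05, "tz": 0, "yaw": 0.015},
    {"tx": -3.4, "ty": -0.05, "tz": 0, "yaw": 0},
    {"tx": -3.0, "ty": -0.05, "tz": 1, "yaw": 0},
    {"tx": 0, "ty": 0, "tz": 1.5, "yaw": 0},
    {"tx": 0, "ty": 0, "tz": 1.5, "yaw": 0},
    {"tx": 0, "ty": 0, "tz": 0, "yaw": 0}
  ],
  "jaw": 0
}}

```text
time_s: 6.35
position: [0.4852, 0.0681, 0.1593]
tool_rot: [[-0.11, 0.994, 0.002], [0.994, 0.11, 0.006], [0.006, 0.003, -1.0]]
ft_force: [-0.4, 1.1, -0.2]
grip_width: 0.0424
```

```bash
python3 -c "
from h import *
to(.4901,.068,.125,6.4)
"
```

```text
t 6.35 pos [0.4852 0.0681 0.1593] yang 6.322634787104968 F [-0.404   1.1461 -0.2231] w 0.04242278260873689 zax [ 0.0023  0.0061 -1.    ]
cm [-0.0884  0.4778  3.4314] yaw -0.001350277691524678
```

Emit:
{"api": "carry_out", "payload": {
  "rows": [
    {"tx": 0, "ty": 0.5, "tz": 0, "yaw": 0},
    {"tx": 0, "ty": 0, "tz": 1.5, "yaw": 0},
    {"tx": 0, "ty": 0, "tz": 1.0, "yaw": 0},
    {"tx": 0, "ty": 0, "tz": 0.5, "yaw": 0},
    {"tx": 0, "ty": 0, "tz": 0, "yaw": 0}
  ]
}}

```text
time_s: 6.85
position: [0.4918, 0.0698, 0.1292]
tool_rot: [[-0.112, 0.994, 0.003], [0.994, 0.112, 0.006], [0.006, 0.004, -1.0]]
ft_force: [-0.9, -0.4, 0.3]
grip_width: 0.0428
```

```bash
python3 -c "
from h import *
to(.4901,.068,.125,6.4)
for n in('side',):
    im=env.get_image(n)
    x0,y0=(225,130)
    cv2.imwrite(f'pics/{n}5.png',cv2.resize(im[y0:y0+150,x0:x0+190,::-1],None,fx=4,fy=4))
"
```

```text
t 6.85 pos [0.4918 0.0698 0.1292] yang 6.407705794602131 F [-0.9015 -0.4273  0.2698] w 0.04278912708157764 zax [ 0.0033  0.0062 -1.    ]
cm [-0.1617 -0.1908  0.414 ] yaw 0.00013449148728959725
```

View pics/side5.png

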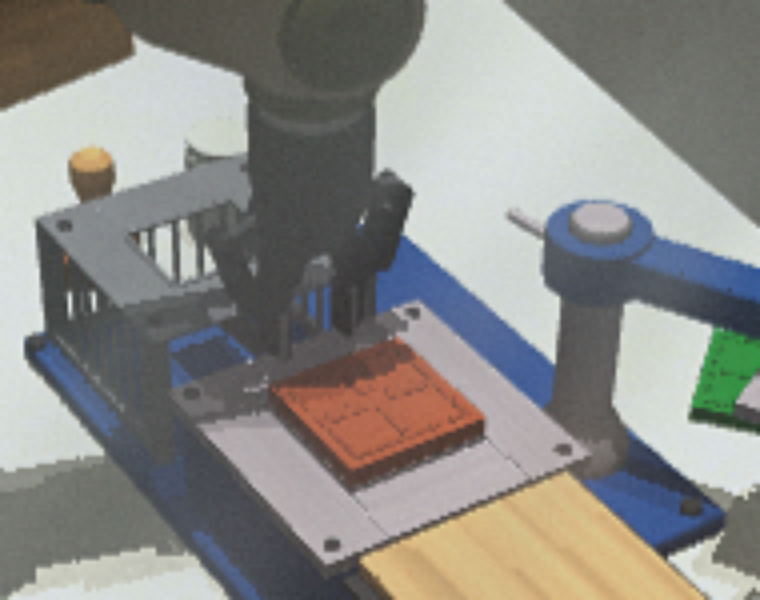

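The open fingers stand behind the tile on the +y strip. Next I lower them a little further.

Emit:
{"api": "carry_out", "payload": {
  "rows": [
    {"tx": 0, "ty": -0.15, "tz": 0.3, "yaw": 0},
    {"tx": 0, "ty": 0, "tz": 0.15, "yaw": 0},
    {"tx": 0, "ty": 0, "tz": 0.1, "yaw": 0},
    {"tx": 0, "ty": 0, "tz": 0, "yaw": 0}
  ]
}}

```text
time_s: 7.3
position: [0.4909, 0.0697, 0.1249]
tool_rot: [[-0.112, 0.994, 0.006], [0.994, 0.112, 0.006], [0.005, 0.007, -1.0]]
ft_force: [-0.4, -0.5, 0.8]
grip_width: 0.0428
```

Emit:
{"api": "carry_out", "payload": {
  "rows": [
    {"tx": 0, "ty": 0, "tz": 0.15, "yaw": 0},
    {"tx": 0, "ty": 0, "tz": 0.1, "yaw": 0},
    {"tx": 0, "ty": 0, "tz": 0.05, "yaw": 0}
  ]
}}

```text
time_s: 7.6
position: [0.4911, 0.0697, 0.122]
tool_rot: [[-0.112, 0.994, 0.007], [0.994, 0.112, 0.006], [0.005, 0.008, -1.0]]
ft_force: [-0.9, 0.9, -0.1]
grip_width: 0.0421
```

Emit:
{"api": "carry_out", "payload": {
  "rows": [
    {"tx": -0.7, "ty": 0, "tz": 0, "yaw": 0},
    {"tx": -0.7, "ty": 0, "tz": 0, "yaw": 0},
    {"tx": -0.5, "ty": 0, "tz": 0, "yaw": 0},
    {"tx": -0.5, "ty": 0, "tz": 0, "yaw": 0},
    {"tx": -0.5, "ty": 0, "tz": 0, "yaw": 0},
    {"tx": -0.5, "ty": 0, "tz": 0, "yaw": 0},
    {"tx": -0.5, "ty": 0, "tz": 0, "yaw": 0},
    {"tx": -0.5, "ty": 0, "tz": 0, "yaw": 0}
  ]
}}

```text
time_s: 8.4
position: [0.4962, 0.0234, 0.122]
tool_rot: [[-0.111, 0.994, 0.007], [0.994, 0.111, 0.008], [0.008, 0.008, -1.0]]
ft_force: [-0.0, 3.9, 1.5]
grip_width: 0.0425
```

```bash
cat >> h.py <<'E'
def press(p,a=6.3):
    u=np.radians(a);ex=np.array([np.cos(u),np.sin(u)]);d=(np.array(p)-[.4987,-.0092])*1000
    return np.array([d@ex,d@[-ex[1],ex[0]]])
E
python3 -c "
from h import *
to(.4901,.068,.122,6.4)
print('tcp',press(env.observe()['position'][:2]))
im=env.get_image('side');r=rect('side',blob(red(im),(335,245)),.1265);print(r,press(r[0]))
"
```

```text
t 8.4 pos [0.4962 0.0234 0.122 ] yang 6.395807155086287 F [-0.0191  3.8658  1.4881] w 0.04246805440682045 zax [ 0.007   0.0085 -0.9999]
cm [ 4.5011 -0.1106  0.0349] yaw -7.317894876986634e-05
tcp [ 1.1045 32.6673]
(array([ 0.5021, -0.0394]), array([95.7344, 89.9509]), 6.646328449249268) [  0.0966 -30.4174]
```

The push runs straight and takes about 4 N. Continuing.

Emit:
{"api": "carry_out", "payload": {
  "rows": [
    {"tx": -0.7, "ty": 0, "tz": 0, "yaw": 0},
    {"tx": -0.7, "ty": 0, "tz": 0, "yaw": 0},
    {"tx": -0.7, "ty": 0, "tz": 0, "yaw": 0},
    {"tx": -0.7, "ty": 0, "tz": 0, "yaw": 0},
    {"tx": -0.7, "ty": 0, "tz": 0, "yaw": 0},
    {"tx": -0.7, "ty": 0, "tz": 0, "yaw": 0},
    {"tx": -0.7, "ty": 0, "tz": 0, "yaw": 0},
    {"tx": -0.7, "ty": 0, "tz": 0, "yaw": 0},
    {"tx": -0.7, "ty": 0, "tz": 0, "yaw": 0},
    {"tx": -0.7, "ty": 0, "tz": 0, "yaw": 0},
    {"tx": -0.5, "ty": 0, "tz": 0, "yaw": 0}
  ]
}}

```text
time_s: 9.55
position: [0.505, -0.0571, 0.1219]
tool_rot: [[-0.111, 0.994, 0.007], [0.994, 0.111, 0.01], [0.009, 0.008, -1.0]]
ft_force: [-1.1, 4.8, 3.4]
grip_width: 0.0432
```

```bash
python3 -c "
from h import *
to(.4901,.068,.122,6.4)
print('tcp',press(env.observe()['position'][:2]))
im=env.get_image('side');r=rect('side',blob(red(im),(370,275)),.124);print(r,press(r[0]))
x0,y0=(245,140)
cv2.imwrite('pics/side6.png',cv2.resize(im[y0:y0+200,x0:x0+240,::-1],None,fx=3,fy=3))
"
```

```text
t 9.55 pos [ 0.505  -0.0571  0.1219] yang 6.354971581783812 F [-1.1055  4.8394  3.3503] w 0.043178625532599664 zax [ 0.0069  0.0102 -0.9999]
cm [12.6    -0.099   0.1063] yaw -0.0007858941548375223
tcp [  1.0353 -48.3261]
(array([ 0.5101, -0.1174]), array([96.8645, 98.4296]), 6.194499492645264) [  -0.4957 -108.8103]
```

View pics/side6.png

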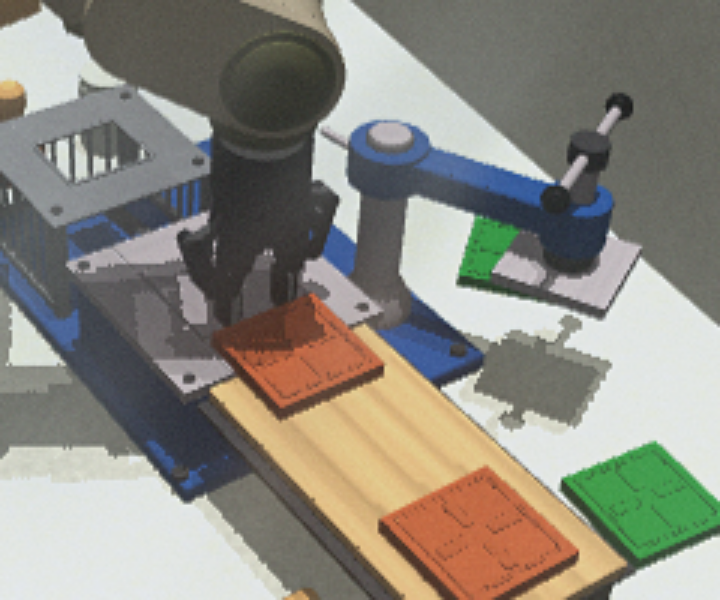

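The tile is square on its way onto the board, centre about 109 mm from the die. It needs about 49 mm more.

Emit:
{"api": "carry_out", "payload": {
  "rows": [
    {"tx": -0.7, "ty": 0, "tz": 0, "yaw": 0},
    {"tx": -0.7, "ty": 0, "tz": 0, "yaw": 0},
    {"tx": -0.7, "ty": 0, "tz": 0, "yaw": 0},
    {"tx": -0.7, "ty": 0, "tz": 0, "yaw": 0},
    {"tx": -0.6, "ty": 0, "tz": 0, "yaw": 0},
    {"tx": -0.5, "ty": 0, "tz": 0, "yaw": 0},
    {"tx": -0.5, "ty": 0, "tz": 0, "yaw": 0},
    {"tx": -0.4, "ty": 0, "tz": 0, "yaw": 0},
    {"tx": -0.2, "ty": 0, "tz": 0, "yaw": 0}
  ]
}}

```text
time_s: 10.5
position: [0.5107, -0.1118, 0.1208]
tool_rot: [[-0.111, 0.994, 0.006], [0.994, 0.111, 0.009], [0.008, 0.006, -1.0]]
ft_force: [0.5, 3.4, 2.4]
grip_width: 0.0431
```

```bash
python3 -c "
from h import *
to(.4901,.068,.122,6.4)
print('tcp',press(env.observe()['position'][:2]))
im=env.get_image('side');m=red(im);r=rect('side',blob(m,(370,275)),.122);print(r,press(r[0]));r=rect('side',blob(m,(404,318)),.122);print(r,press(r[0]))
"
```

```text
t 10.5 pos [ 0.5107 -0.1118  0.1208] yang 6.353808406545467 F [0.4641 3.4381 2.4172] w 0.043055903116402054 zax [ 0.0055  0.0091 -0.9999]
cm [18.0992 -0.0518  0.0336] yaw -0.000806195392524339
tcp [   0.6193 -103.3106]
(array([ 0.5172, -0.1755]), array([ 97.341 , 102.9794]), 5.580087184906006) [   0.1202 -167.2903]
(array([ 0.529, -0.339]), array([101.2654,  96.7016]), 6.997701644897461) [  -6.0859 -331.1351]
```

Emit:
{"api": "carry_out", "payload": {
  "rows": [
    {"tx": 0.7, "ty": 0, "tz": -0.1, "yaw": 0},
    {"tx": 1, "ty": 0, "tz": -0.2, "yaw": 0},
    {"tx": 1, "ty": 0, "tz": -1, "yaw": 0},
    {"tx": 1, "ty": 0, "tz": -3, "yaw": 0},
    {"tx": 0, "ty": 0, "tz": -4, "yaw": 0},
    {"tx": -2, "ty": -4, "tz": -3, "yaw": 0},
    {"tx": 0, "ty": -4.5, "tz": 0, "yaw": 0},
    {"tx": 0, "ty": -4.5, "tz": 0, "yaw": 0},
    {"tx": 0, "ty": 0, "tz": 0, "yaw": 0}
  ]
}}

```text
time_s: 11.45
position: [0.3774, -0.1025, 0.239]
tool_rot: [[-0.118, 0.993, 0.008], [0.993, 0.118, 0.003], [0.002, 0.008, -1.0]]
ft_force: [0.3, 0.4, -0.1]
grip_width: 0.0428
```

```bash
python3 -c "
from h import *
to(.4901,.068,.122,6.4)
for n,a,b in(('side',(370,275),(404,318)),('top',(400,237),(458,231))):
    im=env.get_image(n);cv2.imwrite(f'pics/{n}7.png',im[:,:,::-1]);m=red(im)
    for q in(a,b):
        r=rect(n,blob(m,q),.122);print(n,r,press(r[0]))
a=cv2.imread('pics/side7.png')[130:380,200:480];b=cv2.imread('pics/top7.png')[150:400,215:495]
cv2.imwrite('pics/j7.png',cv2.resize(np.hstack([a,b]),(800,357)))
"
```

```text
t 11.45 pos [ 0.3774 -0.1025  0.239 ] yang 6.7536997219247015 F [ 0.3444  0.3626 -0.0901] w 0.04277774257241144 zax [ 0.008  0.003 -1.   ]
cm [15.5873 13.0977 11.8409] yaw 0.006173224710974363
side (array([ 0.5174, -0.1751]), array([ 96.8813, 104.3834]), 5.775624752044678) [   0.3339 -166.9732]
side (array([ 0.5298, -0.3388]), array([99.5282, 96.6037]), 6.997701644897461) [  -5.218  -331.0756]
top (array([ 0.5159, -0.1718]), array([95.7458, 98.3412]), 6.309361457824707) [  -0.7285 -163.4647]
top (array([ 0.5304, -0.3392]), array([96.1151, 97.9792]), 6.8744072914123535) [  -4.7252 -331.4536]
```

View pics/j7.png

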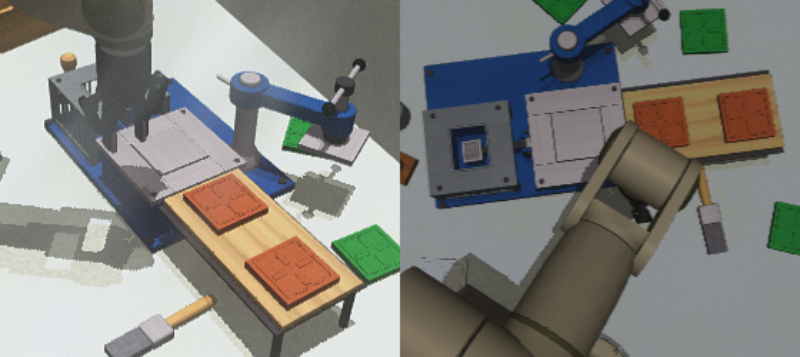

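The tile lies flat and square on the board, the first tile hasn't moved, and the punch is still up, so the lever is down. Handing in.

```bash
python3 -c "
from rig import env
env.close_job();print(env.observe()['time_s'])"
```

```text
the job is handed in; nothing more can be done
the job is handed in; nothing more can be done
```

I pressed the ejector lever down to its stop through the guard window and pushed the raised tile about 164 mm straight onto the ware board. The job is handed in, at about 11.5 s of the 53 s allowed; no verdict was reported.

- **Lever:** the fingertips stopped at 82 mm height, the predicted depth, and held there for about 0.9 s. The press force peaked at 56 N when the lever met its stop, then stayed around 14 to 24 N. The ejector angle can't be read directly. The last pictures show the punch still up flush in the die, so the lever should still be down.
- **Guard:** I saw no sign of touching it. The forces in the window fit the pad and its stop, but the readings don't show which part is touched.
- **Tile:** it lies square on the board, about 83 mm from the board's centre towards the die, where the limit is 104 mm. It is within about 3 mm of the centre line, where the limit is 29 mm. I judged it flat by eye.
- **Camera disagreement:** the two cameras differ by about 3.5 mm on the tile's position along the board (−163.5 and −167 mm from the die). Either value is well inside the limits.
- **First tile:** both cameras put it within about 1 mm of where it started, with roughly 70 mm clear between the two tiles.
- **Brush, tin and tamper:** the arm stayed clear of them. I did not measure their positions again.

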